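# Press the terminal block home in the junction box

## Robot

A 6-joint arm with a two-finger parallel gripper is mounted at the origin on the work surface; the furniture and walls round the work are solid. World frame = base frame: x ahead of the robot, y to its left, z up, the work surface at z = 0. Lengths are in m, angles in rad, forces in N, time in s.
With the tool pointing down it reaches from about 0.35 to 0.85 m from the base axis. Payload 8.1 kg.
Tool frame: the origin (TCP) lies on the centre line of the jaws, within the pads' length; the fingertips stand 14 mm ahead of it and the grasp point (between the pads) lies 5 mm behind it; x points along the fingers, z is the direction in which the jaws open and shut, and the axes are right-handed (so a half turn about x gives the same grasp; the last joint's range is limited). The gripper opens to 85 mm and grips with 20 to 120 N. Pads are 22 mm wide; open, the fingers measure 114 mm over their backs; the gripper's body (76 mm by 85 mm) begins 54 mm behind the grasp point. The pads swing forward as they close: fully open they stand 13 mm farther back than shut.
Start: joints at [-1.257, 0.13, 1.488, -0, 1.523, -0.085], TCP at [0.233, -0.553, 0.245] pointing down, gripper open.
Joint ranges: [-2.96, 2.96], [-0.89, 2.26], [0.02, 2.5], [-1.34, 4.48], [0, 2.73], [-2.66, 2.66]. Speed limits (rad/s): [2.39, 2.39, 2.79, 3.14, 3.14, 3.14].

## Interface

Orientations are given as a unit quaternion [w, x, y, z].
In Python, from bench import env gives the robot as it stands.
- The arm moves only by the tool drive_tool, never from a script. Its argument "plan" is a list of rows, each a list of 6 numbers: the shift along the tool's x, y, z in cm, then the turn, a rotation vector about the tool's x, y, z in degrees. In form: [[x, y, z, ax, ay, az], ...]. A call has 1 to 20 rows; each row shifts and turns the pose as measured when the row begins, along the tool's axes as they then stand; what a row does not reach is not made up. A row lasts 1/12 s, in which the tool goes at most 41.7 mm and 7.16 degrees, less where a joint would pass 70% of its speed; a pose out of reach is approached as far as the arm can. A call is refused whole if a number of a shift passes 4.17 or a number of a turn 7.16, either way. A call with a gripper value outside its range is refused whole. "grip" is the finger opening in cm, from 0 to 8.54, set as the call begins (left out, the last holds). The fingers move at their own pace and stop on an object; "force" is the grip in N (left out, the last holds). Time passes only in rows, so rows that do not move let the fingers close. It gives the time, the measured TCP pose, the force and the opening at its end, in the units of the state.
- env.sense(): the state, without advancing time (a new reading comes with each control period).
- env.capture(name): name is "side" or "top" or "wrist"; returns (picture, depth): 480x640x3 uint8, red, green, blue; 480x640 float32, m along the optical axis (not along the pixel's ray), 0 where there is no reading.
- env.camera_model(name): a dict with "fx", "fy", "cx", "cy" (pixels), "k1" (the pictures are not rectified: a ray, as slopes to the right and down, at radius r is drawn at 1 + k1 r^2 times it, then the intrinsics apply), "world_from_camera" (4x4, takes a point from camera to world coordinates). Camera axes: x right, y down, z forward; pixel columns grow to the right and rows downward; lengths in m; the calibration is good to about 2 mm. A picture is of the moment at which its call begins: read the wrist's pose just before it. camera_model takes no time and is no camera call; for the wrist camera it gives the pose at the moment of the call.
- env.job_done(): hands the job in, once; it reports no verdict.
The state is a dict: "clock": time; "joints": joint angles; "joint_vel": joint speeds; "tau": joint torques, N m; "eef_pos": TCP position; "ee_rot": TCP orientation; "wrist_force": force on the tool from outside, world axes, zero at the start; "torque": the same for the moment, N m; "opening": finger opening in m.
Only numpy, scipy, OpenCV 4.12 (cv2) and the standard library are available. Lean on these libraries where they do the work, as an engineer would, in place of code of your own. Each camera call takes 0.05 s, during which the arm holds its last target.

## Task

Fit the black terminal block into the recess of the aluminium junction box: set it down straight into the mouth of the recess, either way round, where the two spring clips hold it up, then press it down until it sits flush with the box and both clips have snapped over its ends. Let go of it and leave the other things on the bench where they stand.

Things in the scene. Friction and masses are not known exactly. Their poses are not given: they have to be found in the camera images.
- block_centre (a point): Centre, half-way up, of the loose black terminal block (about 110 g); z up, y along its long side, x across. 28 mm high, 34 mm wide throughout; lower 22 mm are 62 mm long, upper 6 mm are 76 mm long: an ear 7 mm long stands out at either end. Flat top with two rows of brass screws. Starts upright on the bench. Grip it across its 34 mm width, near the top.
- terminal_block: The same terminal block; origin at the centre of its underside, axes as for block_centre. Its foot is bevelled by 3 mm all round over the lowest 4 mm. It is the same turned half round.
- junction_box: Cast aluminium junction-box base screwed to a steel plate; cannot be moved. Origin mid-plate on the bench; z up, y along the long side of box and recess, x across. Plate 104 x 172 x 6 mm, box 84 x 120 mm, flat top deck 42 mm above the bench. Two black cable glands on its +x side below the deck, reaching 61 mm from the origin; a fixing lug at either end.
- recess_mouth (a point): Centre of the recess, level with the deck, axes as the box. Recess 37 mm wide (x), 65 mm long (y), 28 mm deep, flat floor; upper 7 mm are 81 mm long for the ears: about 1.5 mm play all round. Home, the block's top is level with the deck, block_centre 14 mm below this point. Set down loosely, its foot enters about 14 mm, ears on the clips, top 14 mm above the deck.
- clip_left (a joint): Steel leaf-spring clip, 14 mm wide, at the +y end of the recess: rad, 0 at rest, grows as its top is pushed outwards (to 0.3). Nose 34 mm from the recess centre, 1 to 3 mm above the deck; from there it flares out to 42 mm at 14 mm above the deck. An ear going past spreads it to about 0.13, then it springs back to 0 over the ear. Both together resist the press with 10 to 14 N.
- clip_right (a joint): The same clip at the -y end of the recess.
- bottle_centre (a point): Middle of a bystander: small resin bottle with white cap, 54 mm across, 119 mm high, upright; z is up its axis.
- tin_centre (a point): Middle of a bystander: round open tin of screws, 74 mm across, 45 mm high.
- tape_centre (a point): Middle of a bystander: roll of blue tape lying flat, 66 mm across, 18 mm high.
- plug_centre (a point): Middle of a bystander: small white cable connector lying flat, 46 mm long, 11 mm thick.
Not all that is in view belongs to the job. What is shaped like the terminal_block but green is not meant.

How it is judged:
On the way:
1. The block has been set down into the mouth of the recess: its foot inside, its top still standing at least 6 mm above the deck, at rest for a moment, before it is pressed (horizontal distance between block_centre and recess_mouth below 0.008 m and angle between the y axis of terminal_block and the y axis of junction_box, either way round below 0.15 rad and z of block_centre in the frame of recess_mouth between -0.008 and 0.014 m and linear speed of terminal_block below 0.04 m/s), for 0.15 s.
At the end, for the whole second after the job is handed in: The terminal block stands in the recess with its top flush with the deck (within 2 mm), level (within 0.06 rad), centred within 4 mm and square with the recess (within 0.08 rad, either way round); both clips have sprung back over its ears (each below 0.04 rad); it is at rest and released (horizontal distance between block_centre and recess_mouth below 0.004 m and angle between the y axis of terminal_block and the y axis of junction_box, either way round below 0.08 rad and z of block_centre in the frame of recess_mouth between -0.0165 and -0.012 m and angle between block_centre's own z axis and vertical below 0.06 rad and value of joint each of clip_left, clip_right below 0.04 rad and linear speed of terminal_block below 0.02 m/s and contact force between the fingers and terminal_block below 0.1 N); the robot touches nothing.
It fails at once if The resin bottle is pushed more than 30 mm from its place (distance of bottle_centre from where it was at the start of the episode above 0.03 m).
It fails at once if The tin of screws is pushed more than 30 mm from its place (distance of tin_centre from where it was at the start of the episode above 0.03 m).
It fails at once if The tape roll is pushed more than 30 mm from its place (distance of tape_centre from where it was at the start of the episode above 0.03 m).
It fails at once if The white connector is pushed more than 30 mm from its place (distance of plug_centre from where it was at the start of the episode above 0.03 m).
It fails at once if The resin bottle is tipped (angle between bottle_centre's own z axis and vertical above 0.3 rad).
It also fails if it takes over 51 s, if anything falls off the work surface, if the arm or the gripper's body presses on something with over 40 N, if the wrist force passes 120 N, or if a joint passes its speed limit or range.

## Working session

There is one attempt and no reset: what is moved stays moved. The work goes in short steps, Python scripts to look and compute and a tool call to move; the robot and the scene stay as the last step left them, time stands still between calls to the robot, and variables do not carry over. Pictures are saved under pics/ and viewed, and the job is handed in when it is done.

Besides the shell and the picture viewer there is one more tool, called after ">>>" in YAML: its name, and indented under it one key for each argument. drive_tool: Moves the arm, as the interface text tells. Its arguments: {"type":"object","properties":{"plan":{"type":"array"},"grip":{"type":"number"},"force":{"type":"number"}},"required":["plan"]}

```bash
ls; mkdir -p pics
cat > h.py <<'E'
import numpy as np, cv2
from bench import env
from scipy.spatial.transform import Rotation as R
def cap(name,fn=None):
    m=env.camera_model(name); p,d=env.capture(name)
    if fn: cv2.imwrite('pics/'+fn,cv2.cvtColor(p,cv2.COLOR_RGB2BGR))
    return p,d,m
def ray(m,u,v):
    u=np.atleast_1d(np.asarray(u,float));v=np.atleast_1d(np.asarray(v,float))
    xd=(u-m['cx'])/m['fx'];yd=(v-m['cy'])/m['fy'];x,y=xd.copy(),yd.copy()
    for _ in range(20):
        s=1+m['k1']*(x*x+y*y);x=xd/s;y=yd/s
    T=np.array(m['world_from_camera'])
    D=np.stack([x,y,np.ones_like(x)],1)@T[:3,:3].T
    return T[:3,3],D
def plane(m,u,v,z):
    o,D=ray(m,u,v); t=(z-o[2])/D[:,2]; return o+D*t[:,None]
def depthpt(m,u,v,d):
    o,D=ray(m,u,v); return o+D*np.atleast_1d(d)[:,None]
def proj(m,P):
    T=np.array(m['world_from_camera']);c=(np.atleast_2d(P)-T[:3,3])@T[:3,:3]
    x=c[:,0]/c[:,2];y=c[:,1]/c[:,2];s=1+m['k1']*(x*x+y*y)
    return np.stack([m['fx']*x*s+m['cx'],m['fy']*y*s+m['cy']],1)
E
python3 - <<'E'
from h import *
for n in ['top','side','wrist']:
    p,d,m=cap(n,n+'0.png'); print(n,m['fx'],m['k1'],np.round(m['world_from_camera'],3).tolist())
s=env.sense(); print(s)
E
```

```text
pics
top 613.6910157033681 -0.1804569785910602 [[-0.005, -0.984, 0.179, 0.274], [-1.0, 0.005, 0.0, 0.007], [-0.001, -0.179, -0.984, 1.363], [0.0, 0.0, 0.0, 1.0]]
side 468.1378702164813 0.00851481562471429 [[0.992, -0.027, 0.121, 0.392], [-0.122, -0.409, 0.904, -0.897], [0.025, -0.912, -0.409, 0.505], [0.0, 0.0, 0.0, 1.0]]
wrist 371.572501247076 0.016103780783238483 [[0.388, -0.887, -0.249, 0.297], [-0.922, -0.374, -0.104, -0.527], [-0.001, 0.27, -0.963, 0.372], [0.0, 0.0, 0.0, 1.0]]
{'clock': 0.15, 'joints': array([-1.25741514e+00,  1.31032292e-01,  1.48903838e+00,  1.02098766e-05,
        1.52305139e+00, -8.54203015e-02]), 'joint_vel': array([ 0.00195875, -0.00192024, -0.00386122,  0.00047813,  0.00061406,
       -0.00121507]), 'tau': array([ 5.80372525e-04, -5.70061326e+01, -5.01158345e+01, -2.36293108e-04,
        9.45782172e-03,  7.42840643e-05]), 'eef_pos': array([ 0.23286932, -0.55250403,  0.2444537 ]), 'ee_rot': array([ 0.58871234,  0.39139098,  0.58955456, -0.39071256]), 'wrist_force': array([-0.11765858,  0.07545017, -0.90848466]), 'torque': array([ 0.00144624, -0.03289792,  0.03881844]), 'opening': 0.08565480706925274}
```

View pics/top0.png

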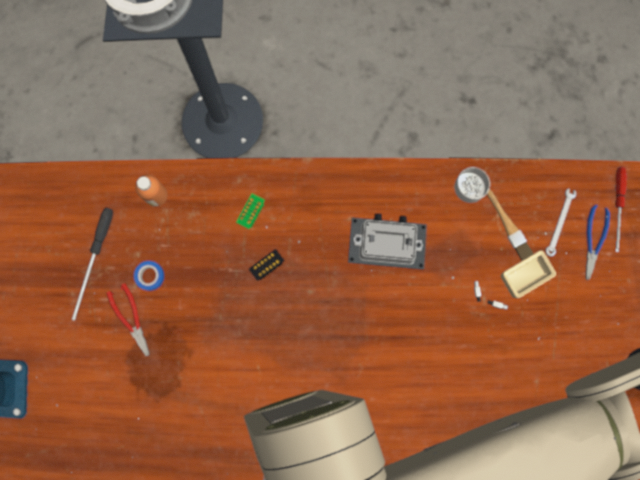

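View pics/side0.png

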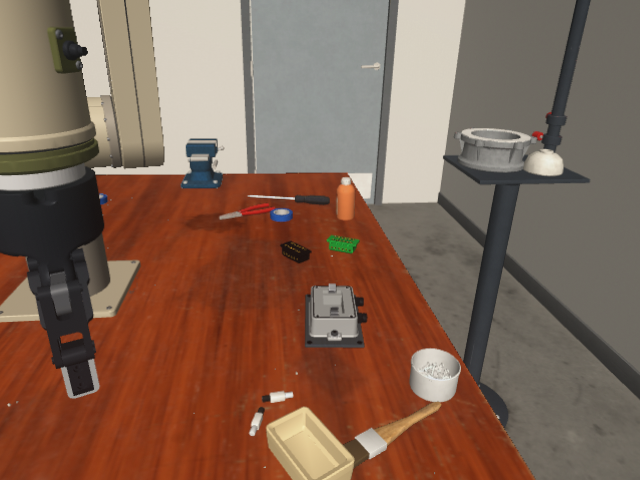

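The top view shows these candidates: the black block at (267,265), the green look-alike at (251,211), and the grey box at (388,242). I choose the black one at (267,265), and will check it with a crop and measure it.

Run:
```python
from h import *
p,d,m=cap('top')
im=cv2.cvtColor(p,cv2.COLOR_RGB2BGR)
a=cv2.resize(im[235:295,235:300],None,fx=6,fy=6,interpolation=cv2.INTER_CUBIC)
b=cv2.resize(im[205:275,340:435],None,fx=4,fy=4,interpolation=cv2.INTER_CUBIC)
c=np.zeros((max(a.shape[0],b.shape[0]),a.shape[1]+b.shape[1],3),np.uint8);c[:a.shape[0],:a.shape[1]]=a;c[:b.shape[0],a.shape[1]:]=b
cv2.imwrite('pics/crop1.png',c)
# block: dark/not red
hsv=cv2.cvtColor(im,cv2.COLOR_BGR2HSV)
roi=np.zeros(im.shape[:2],np.uint8);roi[235:295,235:300]=1
wood=(im[:,:,2].astype(int)-im[:,:,0]>55)&(im[:,:,1]<im[:,:,2]*0.62)
mk=((~wood)&(roi>0)).astype(np.uint8)
mk=cv2.morphologyEx(mk,cv2.MORPH_CLOSE,np.ones((5,5)))
cs,_=cv2.findContours(mk,0,1);k=max(cs,key=cv2.contourArea)
print(cv2.minAreaRect(k))
pts=plane(m,k[:,0,0],k[:,0,1],0.026)
r=cv2.minAreaRect((pts[:,:2]*1000).astype(np.float32));print('block mm',r)
roi[:]=0;roi[205:275,340:435]=1
g=((hsv[:,:,1]<60)&(roi>0)).astype(np.uint8)
cs,_=cv2.findContours(g,0,1);k=max(cs,key=cv2.contourArea)
pts=plane(m,k[:,0,0],k[:,0,1],0.006);print('plate mm',cv2.minAreaRect((pts[:,:2]*1000).astype(np.float32)))
print(d[265,267],d[242,388])
```

```text
((266.260009765625, 265.17999267578125), (16.600000381469727, 34.20000076293945), 53.13010025024414)
block mm ((460.8309020996094, 113.89634704589844), (37.0111083984375, 75.18535614013672), 36.676090240478516)
plate mm ((519.0208740234375, -156.8707275390625), (168.85720825195312, 113.66336059570312), 84.38810729980469)
1.3409444 1.3678367
```

View pics/crop1.png

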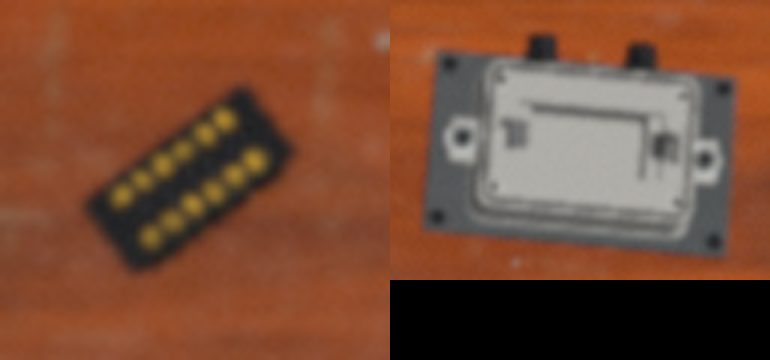

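The crop confirms it: a black block with two brass screw rows, and a box with a long axis of about 84°. Next I'll plan the move over the block.

```bash
cat >> h.py <<'E'
def Rt(q): return R.from_quat([q[1],q[2],q[3],q[0]]).as_matrix()
def target(zyaw):  # tool x down, z at zyaw (deg)
    a=np.radians(zyaw);z=np.array([np.cos(a),np.sin(a),0]);x=np.array([0,0,-1.]);return np.stack([x,np.cross(z,x),z],1)
def rows(p,zyaw,n):
    s=env.sense();q=s['eef_pos'];A=Rt(s['ee_rot']);B=target(zyaw)
    rv=R.from_matrix(A.T@B).as_rotvec()
    print('dist mm',np.linalg.norm(p-q)*1e3,'rv deg',np.degrees(rv).round(2))
    step=R.from_rotvec(rv/n).as_matrix();C=A
    for i in range(n):
        print((C.T@((p-q)/n)*100).round(2).tolist(),np.degrees(rv/n).round(2).tolist()); C=C@step
E
python3 - <<'E'
from h import *
s=env.sense();A=Rt(s['ee_rot']);print(A.round(3)); print('zyaw',np.degrees(np.arctan2(A[1,2],A[0,2])))
T=np.array(env.camera_model('wrist')['world_from_camera'])
print((A.T@(T[:3,3]-s['eef_pos'])).round(3)); print((A.T@T[:3,:3]).round(3))
E
```

```text
[[-0.     0.922  0.388]
 [ 0.001  0.388 -0.922]
 [-1.     0.    -0.001]]
zyaw -67.15213452155079
[-0.128  0.069  0.001]
[[-0.    -0.27   0.963]
 [-0.    -0.963 -0.27 ]
 [ 1.    -0.     0.   ]]
```

View pics/wrist0.png

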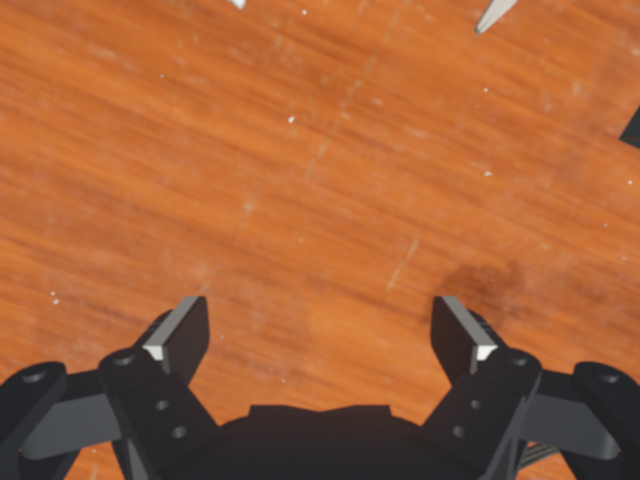

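Run:
```python
from h import *
rows(np.array([.519,-.187,.21]),-5.6,13)
```

```text
dist mm 465.531450373188 rv deg [-6.155e+01 -6.000e-02 -4.000e-02]
[0.27, 3.12, -1.74] [-4.73, -0.0, -0.0]
[0.27, 3.25, -1.47] [-4.73, -0.0, -0.0]
[0.27, 3.36, -1.2] [-4.73, -0.0, -0.0]
[0.27, 3.45, -0.92] [-4.73, -0.0, -0.0]
[0.27, 3.51, -0.63] [-4.73, -0.0, -0.0]
[0.27, 3.56, -0.34] [-4.73, -0.0, -0.0]
[0.27, 3.57, -0.04] [-4.73, -0.0, -0.0]
[0.27, 3.56, 0.25] [-4.73, -0.0, -0.0]
[0.27, 3.53, 0.54] [-4.73, -0.0, -0.0]
[0.27, 3.47, 0.83] [-4.73, -0.0, -0.0]
[0.27, 3.39, 1.12] [-4.73, -0.0, -0.0]
[0.27, 3.29, 1.39] [-4.73, -0.0, -0.0]
[0.27, 3.16, 1.66] [-4.73, -0.0, -0.0]
```

>>> drive_tool:
  plan:
    - [0.27,3.1,-1.7,-4.7,0,0]
    - [0.27,3.25,-1.5,-4.7,0,0]
    - [0.27,3.35,-1.2,-4.7,0,0]
    - [0.27,3.45,-0.9,-4.7,0,0]
    - [0.27,3.5,-0.6,-4.7,0,0]
    - [0.27,3.55,-0.3,-4.7,0,0]
    - [0.27,3.55,0,-4.7,0,0]
    - [0.27,3.55,0.25,-4.7,0,0]
    - [0.27,3.5,0.5,-4.7,0,0]
    - [0.27,3.5,0.8,-4.7,0,0]
    - [0.27,3.4,1.1,-4.7,0,0]
    - [0.27,3.3,1.4,-4.7,0,0]
    - [0.27,3.2,1.7,-4.7,0,0]
    - [0,0,0,0,0,0]
    - [0,0,0,0,0,0]

```text
clock: 1.45
eef_pos: [0.5226, -0.1657, 0.2043]
ee_rot: [0.706, 0.021, 0.708, -0.019]
wrist_force: [0.3, -0.9, -0.6]
opening: 0.0854
```

Run:
```python
from h import *
s=env.sense();print(s['eef_pos'],np.abs(s['joint_vel']).max())
cap('wrist','w1.png')
rows(np.array([.519,-.187,.21]),-5.6,1)
```

```text
[ 0.52258931 -0.16573097  0.20426791] 0.06732607163574048
dist mm 22.260750014167147 rv deg [ 2.31 -0.16 -0.18]
[-0.59, -2.14, -0.22] [2.31, -0.16, -0.18]
```

View pics/w1.png

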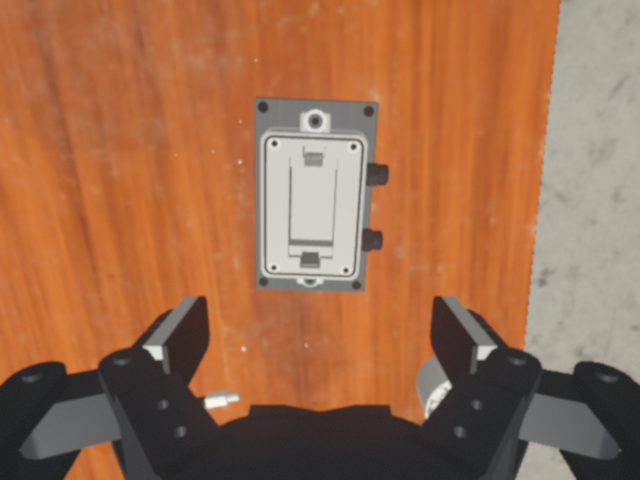

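The view shows the whole box: plate (255..378, 97..290), recess (290..336, 150..257), clips at (314,157) and (310,260), glands on the right. I'll measure using the depth and the plate outline.

Run:
```python
from h import *
p,d,m=cap('wrist')
vv,uu=np.mgrid[80:310,235:400]
P=depthpt(m,uu.ravel(),vv.ravel(),d[80:310,235:400].ravel())
z=P[:,2].reshape(uu.shape)
for z0 in (0,.006,.042,.014): print(z0,[(np.abs(z-z0)<.003).sum()])
h,b=np.histogram(z,np.arange(-.005,.07,.0025));print(list(zip(b.round(4),h)))
# deck mask
mk=(np.abs(z-np.median(z[(z>.036)&(z<.048)]))<.003).astype(np.uint8)
def rect(mk,z0):
    cs,_=cv2.findContours(cv2.morphologyEx(mk,cv2.MORPH_OPEN,np.ones((5,5))),0,1);k=max(cs,key=cv2.contourArea)[:,0]
    W=plane(m,k[:,0]+235,k[:,1]+80,z0);return cv2.minAreaRect((W[:,:2]*1000).astype(np.float32))
print('deck',rect(mk,.042))
mm=(z<.025)&(z>.008)&1
rgb=p[80:310,235:400].astype(int);grey=(rgb.max(2)-rgb.min(2)<40).astype(np.uint8)
print('plate',rect(cv2.morphologyEx(grey,cv2.MORPH_CLOSE,np.ones((3,3)))*(uu<361+18),.006))
a=cv2.resize(cv2.cvtColor(p,cv2.COLOR_RGB2BGR)[85:300,245:395],None,fx=2.7,fy=2.7,interpolation=cv2.INTER_CUBIC)
zz=np.clip((z[5:220,10:160]/.06*255),0,255).astype(np.uint8);zz=cv2.cvtColor(cv2.resize(zz,(a.shape[1]-20,a.shape[0])),8)
cv2.imwrite('pics/c2.png',np.hstack([a,zz])[:600])
```

```text
0 [np.int64(14836)]
0.006 [np.int64(6250)]
0.042 [np.int64(9879)]
0.014 [np.int64(3821)]
[(np.float64(-0.005), np.int64(115)), (np.float64(-0.0025), np.int64(11888)), (np.float64(0.0), np.int64(2827)), (np.float64(0.0025), np.int64(2289)), (np.float64(0.005), np.int64(3932)), (np.float64(0.0075), np.int64(56)), (np.float64(0.01), np.int64(410)), (np.float64(0.0125), np.int64(3209)), (np.float64(0.015), np.int64(238)), (np.float64(0.0175), np.int64(112)), (np.float64(0.02), np.int64(333)), (np.float64(0.0225), np.int64(92)), (np.float64(0.025), np.int64(128)), (np.float64(0.0275), np.int64(333)), (np.float64(0.03), np.int64(558)), (np.float64(0.0325), np.int64(724)), (np.float64(0.035), np.int64(222)), (np.float64(0.0375), np.int64(308)), (np.float64(0.04), np.int64(8628)), (np.float64(0.0425), np.int64(1008)), (np.float64(0.045), np.int64(77)), (np.float64(0.0475), np.int64(88)), (np.float64(0.05), np.int64(83)), (np.float64(0.0525), np.int64(116)), (np.float64(0.055), np.int64(30)), (np.float64(0.0575), np.int64(0)), (np.float64(0.06), np.int64(0)), (np.float64(0.0625), np.int64(0)), (np.float64(0.065), np.int64(0)), (np.float64(0.0675), np.int64(0))]
deck ((517.0966796875, -155.8046875), (117.3295669555664, 81.1189956665039), 84.50965118408203)
plate ((521.991455078125, -155.88739013671875), (169.6722412109375, 112.3462142944336), 84.73624420166016)
```

View pics/c2.png

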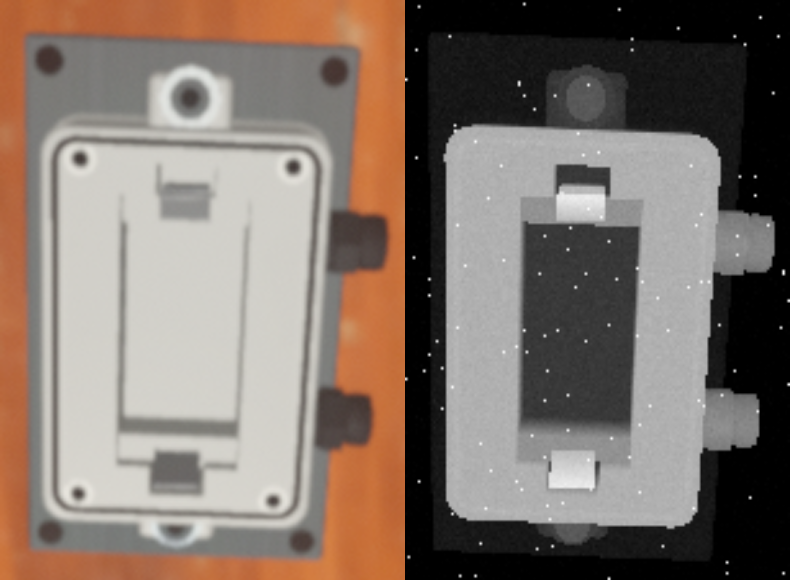

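```bash
cat > rec.py <<'E'
from h import *
def recess(p,d,m,c0,yaw):
    # depth of deck mask -> rim, in the box frame
    vv,uu=np.mgrid[0:480,0:640]
    D=cv2.medianBlur(d,3)
    P=depthpt(m,uu.ravel(),vv.ravel(),D.ravel()).reshape(480,640,3)
    a=np.radians(yaw);ey=np.array([np.cos(a),np.sin(a)]);ex=np.array([ey[1],-ey[0]])
    Q=plane(m,uu.ravel(),vv.ravel(),.042)[:,:2].reshape(480,640,2)-c0
    X=Q@ex;Y=Q@ey
    deck=(np.abs(P[:,:,2]-.042)<.004)
    L=[];
    for y in np.arange(-.026,.027,.002):
        b=np.abs(Y-y)<.001
        h=b&~deck&(np.abs(X)<.03)
        if h.any():
            L.append((y,X[h].min(),X[h].max()))
    L=np.array(L)
    E=[]
    for x in list(np.arange(-.016,-.009,.001))+list(np.arange(.010,.017,.001)):
        b=np.abs(X-x)<.0006
        h=b&~deck&(np.abs(Y)<.05)
        if h.any(): E.append((x,Y[h].min(),Y[h].max()))
    E=np.array(E)
    print('rim x',np.median(L[:,1]),np.median(L[:,2]),'slopes deg',[np.degrees(np.arctan(np.polyfit(L[:,0],L[:,k],1)[0])).round(2) for k in (1,2)])
    print('rim y',np.median(E[:,1]),np.median(E[:,2]))
    print('deck z',np.median(P[:,:,2][deck&(np.abs(X)<.04)&(np.abs(Y)<.058)]))
    cx=(np.median(L[:,1])+np.median(L[:,2]))/2;cy=(np.median(E[:,1])+np.median(E[:,2]))/2
    c=c0+ex*cx+ey*cy;print('centre',c.round(4));return c
E
python3 - <<'E'
from rec import *
p,d,m=cap('wrist')
recess(p,d,m,np.array([.517,-.156]),84.6)
# next: view block
rows(np.array([.461,.114,.2])+np.array([0,-.0,0]),36.7,9)
E
```

```text
rim x -0.01793755653931177 0.017800574873811304 slopes deg [np.float64(0.43), np.float64(0.15)]
rim y -0.03862614503947649 0.04020112421081204
deck z 0.0414594945589932
centre [ 0.517  -0.1552]
dist mm 288.25439197215127 rv deg [-40.18  -0.09  -0.18]
[0.06, 3.08, -0.86] [-4.46, -0.01, -0.02]
[0.06, 3.14, -0.62] [-4.46, -0.01, -0.02]
[0.06, 3.18, -0.37] [-4.46, -0.01, -0.02]
[0.06, 3.2, -0.13] [-4.46, -0.01, -0.02]
[0.05, 3.2, 0.12] [-4.46, -0.01, -0.02]
[0.05, 3.18, 0.37] [-4.46, -0.01, -0.02]
[0.05, 3.14, 0.62] [-4.46, -0.01, -0.02]
[0.05, 3.08, 0.86] [-4.46, -0.01, -0.02]
[0.05, 3.01, 1.1] [-4.46, -0.01, -0.02]
```

>>> drive_tool:
  plan:
    - [0.05,3.0,-0.9,-4.5,0,0]
    - [0.05,3.0,-0.6,-4.5,0,0]
    - [0.05,3.0,-0.4,-4.5,0,0]
    - [0.05,3.0,-0.1,-4.5,0,0]
    - [0.05,3.0,0.1,-4.5,0,0]
    - [0.05,3.0,0.4,-4.5,0,0]
    - [0.05,3.0,0.6,-4.5,0,0]
    - [0.05,3.0,0.9,-4.5,0,0]
    - [0.05,2.5,1.0,-4.5,0,0]
    - [0,0,0,0,0,0]
    - [0,0,0,0,0,0]

```text
clock: 2.52
eef_pos: [0.4607, 0.0905, 0.2018]
ee_rot: [0.671, -0.224, 0.67, 0.223]
wrist_force: [0.5, -0.6, -0.7]
opening: 0.0855
```

Run:
```python
from h import *
s=env.sense();print(s['eef_pos'],np.abs(s['joint_vel']).max())
p,d,m=cap('wrist','w2.png')
rows(np.array([.461,.114,.2]),36.7,1)
im=p.astype(int)
vv,uu=np.mgrid[0:480,0:640]
D=cv2.medianBlur(d,3)
P=depthpt(m,uu.ravel(),vv.ravel(),D.ravel()).reshape(480,640,3)
near=np.hypot(P[:,:,0]-.461,P[:,:,1]-.114)<.055
mk=(near&(np.abs(P[:,:,2]-.028)<.006)).astype(np.uint8)
cs,_=cv2.findContours(mk,0,1);k=max(cs,key=cv2.contourArea)[:,0]
W=plane(m,k[:,0],k[:,1],.028);print(cv2.minAreaRect((W[:,:2]*1000).astype(np.float32)),cv2.boundingRect(k), np.median(P[:,:,2][mk>0]))
```

```text
[0.46068503 0.09053741 0.20178633] 0.018272269946642893
dist mm 23.781818973293273 rv deg [0.11 0.06 0.15]
[0.18, 1.89, 1.44] [0.11, 0.06, 0.15]
((465.8519287109375, 115.10600280761719), (33.35230255126953, 74.94947814941406), 36.88208770751953) (322, 150, 43, 92) 0.02735579241614869
```

View pics/w2.png

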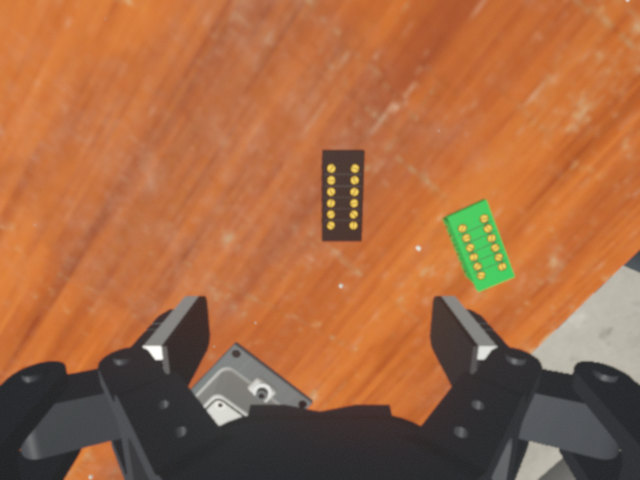

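Black block at (343,195) with two brass rows; green block at (480,245), clear of the fingers. Block centre is (0.4659, 0.1151), jaw yaw 36.9°. Moving above it.

>>> drive_tool:
  plan:
    - [2.0,0.4,0.5,0,0,0]
    - [2.0,0.4,0.5,0,0,0]
    - [2.0,0.4,0.45,0,0,0]
    - [2.0,0.4,0.4,0,0,0]
    - [1.5,0,0,0,0,0]
    - [0,0,0,0,0,0]
    - [0,0,0,0,0,0]
  grip: 6.5
  force: 40

```text
clock: 3.15
eef_pos: [0.4716, 0.1028, 0.1063]
ee_rot: [0.676, -0.217, 0.671, 0.212]
wrist_force: [0.4, -0.6, 0.9]
opening: 0.0649
```

Run:
```python
from h import *
s=env.sense();print(s['eef_pos'])
p,d,m=cap('wrist','w3.png')
rows(np.array([.4659,.1151,.030]),36.9,1)
vv,uu=np.mgrid[0:480,0:640]
D=cv2.medianBlur(d,3)
P=depthpt(m,uu.ravel(),vv.ravel(),D.ravel()).reshape(480,640,3)
near=np.hypot(P[:,:,0]-.461,P[:,:,1]-.114)<.055
mk=(near&(np.abs(P[:,:,2]-.028)<.006)).astype(np.uint8)
cs,_=cv2.findContours(mk,0,1);k=max(cs,key=cv2.contourArea)[:,0]
W=plane(m,k[:,0],k[:,1],.028);print(cv2.minAreaRect((W[:,:2]*1000).astype(np.float32)),cv2.boundingRect(k))
```

```text
[0.4716374  0.10279147 0.10632902]
dist mm 77.53360044043903 rv deg [-1.58  0.27  0.5 ]
[7.62, 1.4, 0.23] [-1.58, 0.27, 0.5]
((465.8091125488281, 115.384521484375), (34.093833923339844, 75.67298889160156), 36.95358657836914) (291, 162, 63, 129)
```

View pics/w3.png

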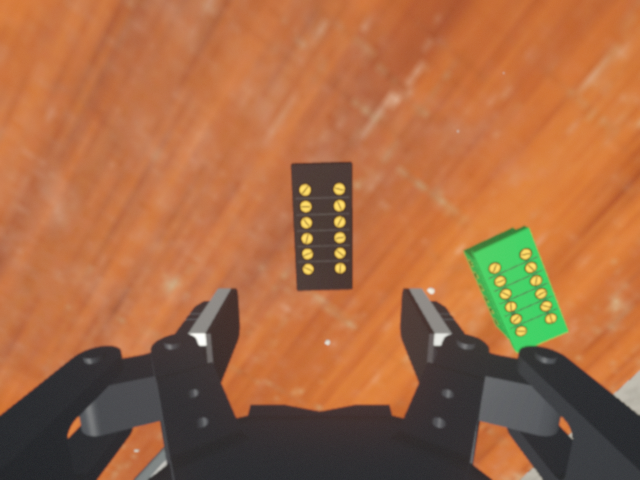

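Block squarely between the jaws, at (322,227). The second measurement agrees to within 0.3 mm. Aligning, then descending.

>>> drive_tool:
  plan:
    - [1.2,0.7,0.12,-0.8,0.15,0.25]
    - [1.2,0.7,0.12,-0.8,0.15,0.25]
    - [1.2,0,0,0,0,0]
    - [0,0,0,0,0,0]
    - [0,0,0,0,0,0]

```text
clock: 3.62
eef_pos: [0.4679, 0.1157, 0.0712]
ee_rot: [0.673, -0.224, 0.669, 0.224]
wrist_force: [0.2, -0.4, 0.3]
opening: 0.0648
```

Run:
```python
from h import *
s=env.sense();print(s['eef_pos'])
rows(np.array([.4659,.1152,.030]),36.9,1)
```

```text
[0.46793419 0.11566596 0.07119473]
dist mm 41.24755259592759 rv deg [0.   0.28 0.12]
[4.12, 0.09, -0.21] [0.0, 0.28, 0.12]
```

>>> drive_tool:
  plan:
    - [1.0,0.05,-0.1,0,0.28,0.12]
    - [1.0,0.05,-0.1,0,0,0]
    - [1.0,0,0,0,0,0]
    - [0.8,0,0,0,0,0]
    - [0,0,0,0,0,0]
    - [0,0,0,0,0,0]

```text
clock: 4.12
eef_pos: [0.4659, 0.116, 0.03]
ee_rot: [0.671, -0.224, 0.67, 0.224]
wrist_force: [0.9, -0.5, 1.1]
opening: 0.0648
```

Run:
```python
from h import *
s=env.sense();print(s['eef_pos'])
rows(np.array([.4659,.1152,.030]),36.9,1)
```

```text
[0.4659285  0.11595329 0.03000502]
dist mm 0.7538501334045483 rv deg [0.08 0.04 0.01]
[0.0, -0.06, -0.05] [0.08, 0.04, 0.01]
```

Well aligned. Closing.

>>> drive_tool:
  plan:
    - [0,-0.05,-0.05,0,0,0]
    - [0,0,0,0,0,0]
    - [0,0,0,0,0,0]
    - [0,0,0,0,0,0]
    - [0,0,0,0,0,0]
    - [0,0,0,0,0,0]
    - [0,0,0,0,0,0]
    - [0,0,0,0,0,0]
  grip: 2.8
  force: 40

```text
clock: 4.78
eef_pos: [0.4667, 0.1152, 0.0313]
ee_rot: [0.671, -0.224, 0.67, 0.224]
wrist_force: [0.3, 0.6, -0.9]
opening: 0.0329
```

>>> drive_tool:
  plan:
    - [-0.8,0,0,0,0,0]
    - [-1.5,0,0,0,0,0]
    - [-2.0,0,0,0,0,0]
    - [-2.0,0,0,0,0,0]
    - [-2.0,0,0,0,0,0]
    - [-1.5,0,0,0,0,0]
    - [0,0,0,0,0,0]
    - [0,0,0,0,0,0]

```text
clock: 5.45
eef_pos: [0.4647, 0.1149, 0.1353]
ee_rot: [0.67, -0.224, 0.671, 0.224]
wrist_force: [0.2, -0.2, -2.0]
opening: 0.0329
```

Run:
```python
from h import *
s=env.sense();print(s['eef_pos'],s['opening'],s['wrist_force'])
cap('wrist','w4.png')
rows(np.array([.517,-.1552,.13]),-5.7,9)
```

```text
[0.46468544 0.11494658 0.13527134] 0.03286509971382024 [ 0.21838904 -0.1801609  -2.03094439]
dist mm 275.19236687607685 rv deg [ 4.267e+01 -1.000e-02 -1.000e-02]
[0.06, -2.75, -1.34] [4.74, -0.0, -0.0]
[0.06, -2.85, -1.11] [4.74, -0.0, -0.0]
[0.06, -2.93, -0.87] [4.74, -0.0, -0.0]
[0.06, -2.99, -0.63] [4.74, -0.0, -0.0]
[0.06, -3.03, -0.38] [4.74, -0.0, -0.0]
[0.06, -3.05, -0.13] [4.74, -0.0, -0.0]
[0.06, -3.05, 0.13] [4.74, -0.0, -0.0]
[0.06, -3.03, 0.38] [4.74, -0.0, -0.0]
[0.06, -2.99, 0.63] [4.74, -0.0, -0.0]
```

View pics/w4.png

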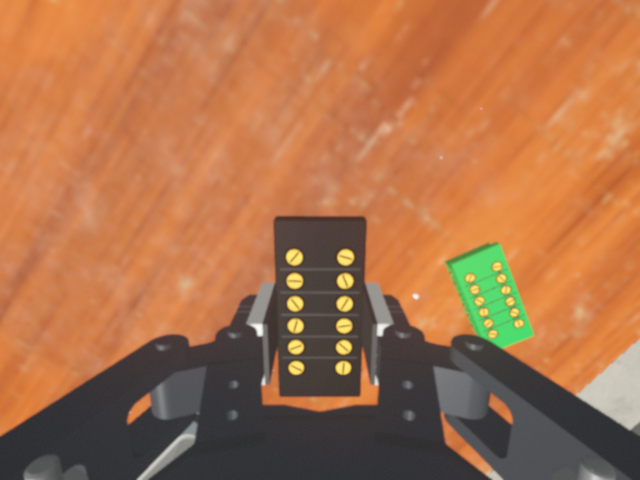

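The block is held squarely, spanning (275..366, 217..395). I'll measure its offset from the tool while moving to above the box.

```bash
cat > hand.py <<'E'
from h import *
def hand(p,d,m,s):
    A=Rt(s['ee_rot']);t=s['eef_pos']
    hsv=cv2.cvtColor(p,cv2.COLOR_RGB2HSV)
    vv,uu=np.mgrid[0:480,0:640];D=cv2.medianBlur(d,3)
    P=(depthpt(m,uu.ravel(),vv.ravel(),D.ravel())-t)@A  # tool frame
    P=P.reshape(480,640,3)
    sel=(np.abs(P[:,:,2])<.0195)&(np.abs(P[:,:,1])<.055)&(np.abs(P[:,:,0]+0.000)<.03)
    c=(np.abs(P[:,:,1])<.02)&(np.abs(P[:,:,2])<.012)&sel
    x0=np.median(P[:,:,0][c]);print('top at tool x',x0)
    mk=(sel&(np.abs(P[:,:,0]-x0)<.003)).astype(np.uint8)
    mk=cv2.morphologyEx(mk,cv2.MORPH_OPEN,np.ones((3,3)))
    cs,_=cv2.findContours(mk,0,1);k=max(cs,key=cv2.contourArea)[:,0]
    o,Dr=ray(m,k[:,0],k[:,1]);o=(o-t)@A;Dr=Dr@A
    W=o+Dr*((x0-o[0])/Dr[:,0])[:,None]
    print('tool y,z mm',cv2.minAreaRect((W[:,1:]*1000).astype(np.float32)),'y range',W[:,1].min(),W[:,1].max(),cv2.boundingRect(k))
    # slope of top
    q=P[c];f=np.linalg.lstsq(np.c_[q[:,1:],np.ones(len(q))],q[:,0],rcond=None)[0];print('tilt deg y,z',np.degrees(f[:2]))
E
python3 - <<'E'
from hand import *
s=env.sense();p,d,m=cap('wrist');hand(p,d,m,s)
E
```

```text
top at tool x 0.002772482932362394
tool y,z mm ((0.4490394592285156, 0.006275177001953125), (38.808589935302734, 75.66698455810547), 89.99088287353516) y range -0.03738539864014152 0.03828258063084478 (268, 217, 103, 180)
tilt deg y,z [-0.02853629  0.04411417]
```

>>> drive_tool:
  plan:
    - [0,-2.7,-1.3,4.7,0,0]
    - [0,-2.8,-1.1,4.7,0,0]
    - [0,-2.9,-0.9,4.7,0,0]
    - [0,-2.9,-0.6,4.7,0,0]
    - [0,-3.0,-0.4,4.7,0,0]
    - [0,-3.0,-0.1,4.7,0,0]
    - [0,-3.0,0.1,4.7,0,0]
    - [0,-2.5,0.4,4.7,0,0]
    - [0,-1.5,0.3,4.7,0,0]
    - [0,0,0,0,0,0]
    - [0,0,0,0,0,0]

```text
clock: 6.47
eef_pos: [0.5022, -0.1401, 0.116]
ee_rot: [0.696, 0.046, 0.715, -0.042]
wrist_force: [-0.2, 0.6, -0.3]
opening: 0.0329
```

Run:
```python
from h import *
s=env.sense();print(s['eef_pos'],s['opening'])
cap('wrist','w5.png');cap('side','s5.png')
rows(np.array([.517,-.1552,.13]),-5.7,1)
```

```text
[ 0.50215821 -0.14006741  0.11596969] 0.03285650604761578
dist mm 25.90468939350616 rv deg [-1.32 -1.52 -0.2 ]
[-1.43, -1.41, 1.63] [-1.32, -1.52, -0.2]
```

View pics/w5.png

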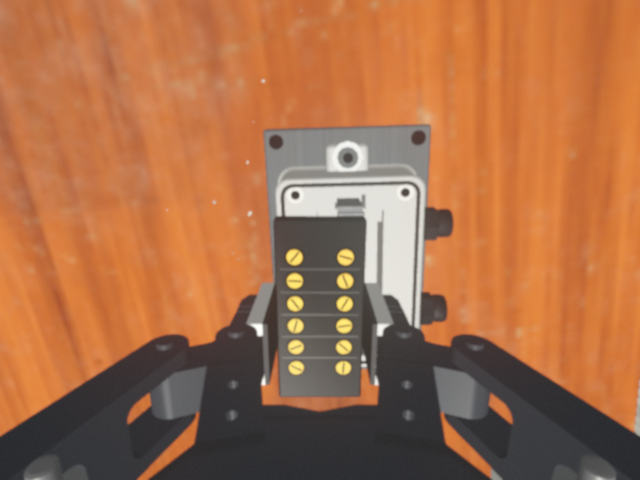

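The block is still square in the jaws, offset 0.45 mm along tool y. The box shows underneath, up and to the right. Correcting to centre over the recess.

>>> drive_tool:
  plan:
    - [-0.2,-0.5,0.55,-0.5,-0.7,-0.1]
    - [-0.1,-0.5,0.55,-0.5,-0.7,-0.1]
    - [0,-0.4,0.5,-0.3,-0.2,0]
    - [0,0,0,0,0,0]
    - [0,0,0,0,0,0]
    - [0,0,0,0,0,0]

```text
clock: 7.07
eef_pos: [0.5182, -0.1523, 0.1189]
ee_rot: [0.708, 0.031, 0.705, -0.031]
wrist_force: [0.5, -0.2, -1.6]
opening: 0.0328
```

Run:
```python
from hand import *
s=env.sense();print(s['eef_pos'],s['opening'])
p,d,m=cap('wrist','w6.png');hand(p,d,m,s)
rows(np.array([.517,-.1556,.1]),-5.7,1)
# deck outline check (+y end visible): deck pixels in box frame
vv,uu=np.mgrid[0:480,0:640];D=cv2.medianBlur(d,3)
P=depthpt(m,uu.ravel(),vv.ravel(),D.ravel())
a=np.radians(84.3);ey=np.array([np.cos(a),np.sin(a)]);ex=np.array([ey[1],-ey[0]])
q=P[:,:2]-[.517,-.1552];X=q@ex;Y=q@ey
dk=(np.abs(P[:,2]-.042)<.003)&(np.abs(X)<.05)&(np.abs(Y)<.07)
print('deck z',np.median(P[dk,2]))
for y in (.03,.04,.048):
    b=dk&(np.abs(Y-y)<.002);print(y,np.percentile(X[b],[.5,99.5]).round(4))
b=dk&(np.abs(X)<.025);print('ymax',np.percentile(Y[b],99.5))
```

```text
[ 0.51819749 -0.15233357  0.11887871] 0.03279643997617014
top at tool x 0.0027400642987541624
tool y,z mm ((0.823333740234375, 0.2002849578857422), (38.82811737060547, 75.70796203613281), 89.99401092529297) y range -0.037031047008581314 0.0386773472314947 (267, 217, 103, 180)
tilt deg y,z [ 0.04274092 -0.0800315 ]
dist mm 19.19248979012856 rv deg [ 0.68  0.25 -0.02]
[1.89, -0.34, -0.1] [0.68, 0.25, -0.02]
deck z 0.041436805604853036
0.03 [-0.0409  0.0403]
0.04 [-0.041   0.0403]
0.048 [-0.0405  0.0402]
ymax 0.058227528568278
```

View pics/w6.png

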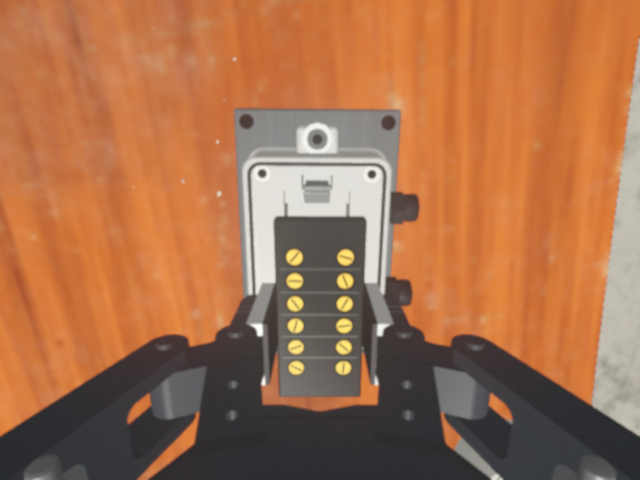

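Block and recess line up: deck edges at -41.0/40.3 mm, block offset 0.5–0.8 mm. Fine alignment and descent to just above the clips.

>>> drive_tool:
  plan:
    - [0.7,-0.18,-0.06,0.4,0.25,0]
    - [0.6,-0.18,-0.06,0.3,0,0]
    - [0.3,0,0,0,0,0]
    - [0,0,0,0,0,0]
    - [0,0,0,0,0,0]

```text
clock: 7.53
eef_pos: [0.5159, -0.1556, 0.1006]
ee_rot: [0.706, 0.036, 0.707, -0.035]
wrist_force: [-0.2, -0.2, -1.6]
opening: 0.0329
```

Run:
```python
from hand import *
s=env.sense();print(s['eef_pos'],s['opening'])
rows(np.array([.5168,-.1557,.06]),-5.7,1)
```

```text
[ 0.51594921 -0.15557735  0.10057159] 0.03287817587646417
dist mm 40.58069804264663 rv deg [-0.07 -0.09 -0.04]
[4.06, -0.01, 0.09] [-0.07, -0.09, -0.04]
```

>>> drive_tool:
  plan:
    - [0.8,0,0.08,0,0,0]
    - [0.8,0,0,0,0,0]
    - [0.6,0,0,0,0,0]
    - [0,0,0,0,0,0]
    - [0,0,0,0,0,0]

```text
clock: 7.95
eef_pos: [0.5163, -0.1555, 0.0755]
ee_rot: [0.705, 0.036, 0.707, -0.035]
wrist_force: [0.6, 1.0, -2.6]
opening: 0.0326
```

Run:
```python
from hand import *
s=env.sense();print(s['eef_pos'],s['wrist_force'])
p,d,m=cap('side','s7.png');cap('wrist','w7.png')
im=cv2.cvtColor(p,cv2.COLOR_RGB2BGR);cv2.imwrite('pics/s7c.png',cv2.resize(im[200:360,250:420],None,fx=3.5,fy=3.5,interpolation=cv2.INTER_CUBIC))
rows(np.array([.5168,-.1557,.06]),-5.7,1)
```

```text
[ 0.51629833 -0.15547275  0.07546969] [ 0.60330222  1.00999308 -2.63115423]
dist mm 15.794953590503699 rv deg [-0.08 -0.14 -0.06]
[1.58, -0.02, 0.05] [-0.08, -0.14, -0.06]
```

View pics/s7c.png

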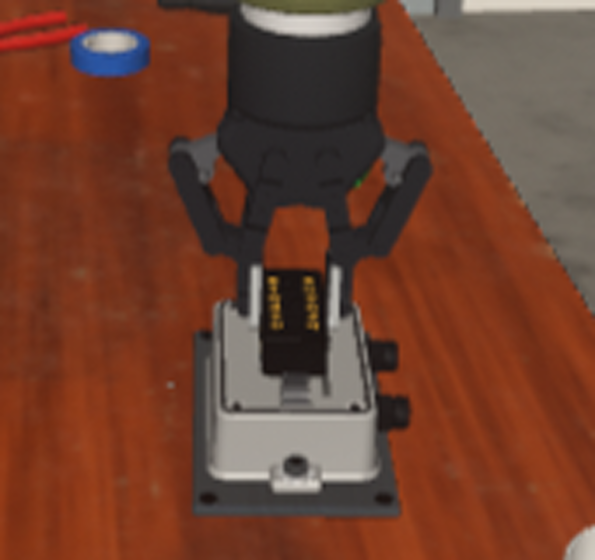

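View pics/w7.png

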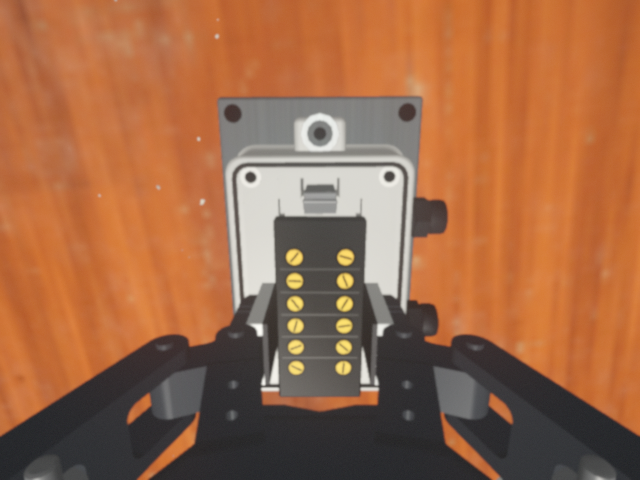

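Both views show the block centred over the recess between the clips: wrist image block 275..366, recess edges at 281/361. Lowering onto the clips.

>>> drive_tool:
  plan:
    - [0.4,0,0.03,0,0,0]
    - [0.4,0,0.02,0,0,0]
    - [0.3,0,0,0,0,0]
    - [0.2,0,0,0,0,0]
    - [0,0,0,0,0,0]

```text
clock: 8.47
eef_pos: [0.5174, -0.1561, 0.0636]
ee_rot: [0.706, 0.036, 0.707, -0.036]
wrist_force: [-0.1, 0.6, -1.7]
opening: 0.0327
```

Run:
```python
from hand import *
s=env.sense();print(s['eef_pos'],s['wrist_force'],s['torque'])
rows(np.array([.5168,-.1557,.0588]),-5.7,1)
```

```text
[ 0.51744027 -0.15608685  0.06359657] [-0.07935265  0.60256634 -1.72638005] [-0.00036716  0.0138137  -0.00076184]
dist mm 4.8545519136573665 rv deg [-0.07 -0.07  0.01]
[0.48, 0.03, -0.07] [-0.07, -0.07, 0.01]
```

>>> drive_tool:
  plan:
    - [0.2,0.03,-0.05,0,0,0]
    - [0.2,0,0,0,0,0]
    - [0.1,0,0,0,0,0]
    - [0,0,0,0,0,0]

```text
clock: 8.8
eef_pos: [0.5176, -0.1559, 0.0583]
ee_rot: [0.706, 0.035, 0.706, -0.036]
wrist_force: [-0.9, 0.1, 0.1]
opening: 0.0327
```

In contact with the clips (z force up by about 2 N). Releasing.

>>> drive_tool:
  plan:
    - [0,0,0,0,0,0]
    - [0,0,0,0,0,0]
    - [0,0,0,0,0,0]
    - [0,0,0,0,0,0]
    - [0,0,0,0,0,0]
  grip: 5.5

```text
clock: 9.22
eef_pos: [0.5184, -0.1561, 0.0591]
ee_rot: [0.707, 0.035, 0.706, -0.036]
wrist_force: [-0.2, -0.0, -0.7]
opening: 0.0549
```

>>> drive_tool:
  plan:
    - [-1,0,0,0,0,0]
    - [-2,0,0,0,0,0]
    - [-2,0,0,0,0,0]
    - [-1.5,0,0,0,0,0]
    - [0,0,0,0,0,0]
    - [0,0,0,0,0,0]

```text
clock: 9.72
eef_pos: [0.5177, -0.1558, 0.1288]
ee_rot: [0.707, 0.035, 0.706, -0.036]
wrist_force: [0.1, -0.3, -0.4]
opening: 0.0549
```

```bash
cat > blk.py <<'E'
from h import *
def blk(p,d,m,zt,c0=np.array([.5168,-.1552]),yaw=84.3):
    vv,uu=np.mgrid[0:480,0:640];D=cv2.medianBlur(d,3)
    P=depthpt(m,uu.ravel(),vv.ravel(),D.ravel())
    a=np.radians(yaw);ey=np.array([np.cos(a),np.sin(a)]);ex=np.array([ey[1],-ey[0]])
    q=P[:,:2]-c0;X=q@ex;Y=q@ey
    dark=(p.reshape(-1,3).max(1)<90)|((p.reshape(-1,3)[:,0].astype(int)-p.reshape(-1,3)[:,2])>60)
    c=(np.abs(X)<.014)&(np.abs(Y)<.03)
    print('top z',np.median(P[c,2])); f=np.linalg.lstsq(np.c_[X[c],Y[c],np.ones(c.sum())],P[c,2],rcond=None)[0];print('tilt deg x,y',np.degrees(f[:2]).round(2))
    zt=np.median(P[c,2])
    mk=(dark&(np.abs(X)<.03)&(np.abs(Y)<.05)&(np.abs(P[:,2]-zt)<.004)).astype(np.uint8).reshape(480,640)
    mk=cv2.morphologyEx(mk,cv2.MORPH_CLOSE,np.ones((5,5)));mk=cv2.morphologyEx(mk,cv2.MORPH_OPEN,np.ones((5,5)))
    cs,_=cv2.findContours(mk,0,1);k=max(cs,key=cv2.contourArea)[:,0]
    W=(plane(m,k[:,0],k[:,1],zt)[:,:2]-c0);B=np.c_[W@ex,W@ey]*1000
    print('box frame mm',cv2.minAreaRect(B.astype(np.float32)),cv2.boundingRect(k))
    dk=(np.abs(P[:,2]-.042)<.003)&(np.abs(X)<.05)&(np.abs(Y)<.07)
    b=dk&(np.abs(Y)<.05);print('deck x',np.percentile(X[b],[.3,99.7]).round(4),'z',np.median(P[dk&((np.abs(X)>.025)),2]))
E
python3 - <<'E'
from blk import *
s=env.sense();print(s['eef_pos'],s['wrist_force'])
p,d,m=cap('wrist','w8.png');blk(p,d,m,.056)
p,d,m=cap('side')
im=cv2.cvtColor(p,cv2.COLOR_RGB2BGR);cv2.imwrite('pics/s8c.png',cv2.resize(im[200:360,250:420],None,fx=3.5,fy=3.5,interpolation=cv2.INTER_CUBIC))
E
```

```text
[ 0.51770739 -0.15575857  0.12880394] [ 0.09265942 -0.30885033 -0.36613936]
top z 0.19609471133456052
tilt deg x,y [  4.82 160.91]
box frame mm ((1.7169952392578125, 12.592752456665039), (13.661191940307617, 56.084720611572266), 89.87931823730469) (174, 393, 291, 59)
deck x [-0.0408  0.041 ] z 0.041438522556141666
```

View pics/w8.png

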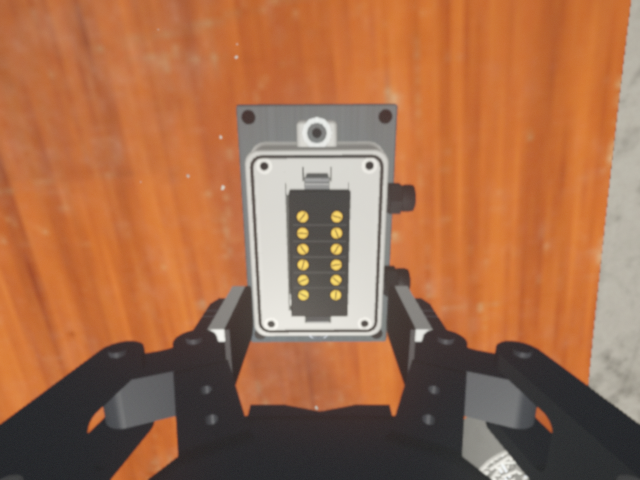

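View pics/s8c.png

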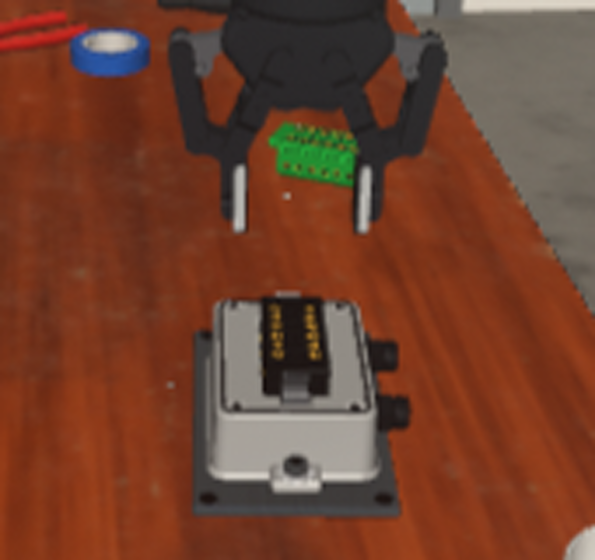

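The block stands on the clips in the mouth, at (319,253). My script picked up the gripper body, so I'm limiting the height and re-measuring.

```bash
sed -i 's/c=(np.abs(X)<.014)/c=(P[:,2]<.08)\&(P[:,2]>.03)\&(np.abs(X)<.014)/' blk.py
python3 - <<'E'
from blk import *
p,d,m=cap('wrist');blk(p,d,m,.056)
rows(np.array([.5168,-.1555,.085]),-5.7,1)
E
```

```text
top z 0.05568596947260257
tilt deg x,y [-0.41 -0.04]
box frame mm ((1.1763849258422852, 9.758234024047852), (54.94352722167969, 32.41598129272461), 89.538330078125) (290, 191, 60, 95)
deck x [-0.0408  0.041 ] z 0.0414468374025298
dist mm 42.31301480288 rv deg [-0.07 -0.07 -0.01]
[4.23, -0.0, -0.01] [-0.07, -0.07, -0.01]
```

>>> drive_tool:
  plan:
    - [0,0,0,0,0,0]
    - [0,0,0,0,0,0]
    - [0,0,0,0,0,0]
    - [0,0,0,0,0,0]
    - [0,0,0,0,0,0]
    - [0,0,0,0,0,0]
  grip: 0

```text
clock: 10.37
eef_pos: [0.5141, -0.1544, 0.1224]
ee_rot: [0.703, 0.037, 0.709, -0.035]
wrist_force: [0.2, 0.2, -0.7]
opening: -0.0001
```

Run:
```python
from h import *
p,d,m=cap('wrist','w9.png')
W=plane(m,[290,350,347.5,292],[191,190,316,317],.056)
print(W.round(4),W.mean(0).round(4)); a=W[:2,:2].mean(0)-W[2:,:2].mean(0);print(np.degrees(np.arctan2(a[1],a[0])))
s=env.sense();print(s['opening'],s['eef_pos'])
rows(np.r_[W.mean(0)[:2],.085],-5.7,1)
```

```text
[[ 0.5027 -0.1144  0.056 ]
 [ 0.5341 -0.117   0.056 ]
 [ 0.5269 -0.1894  0.056 ]
 [ 0.495  -0.187   0.056 ]] [ 0.5147 -0.152   0.056 ]
84.12752535882969
0.0002308456876393901 [ 0.514122   -0.15434127  0.12237646]
dist mm 37.45655829222688 rv deg [-0.07 -0.52 -0.14]
[3.74, 0.23, 0.07] [-0.07, -0.52, -0.14]
```

View pics/w9.png

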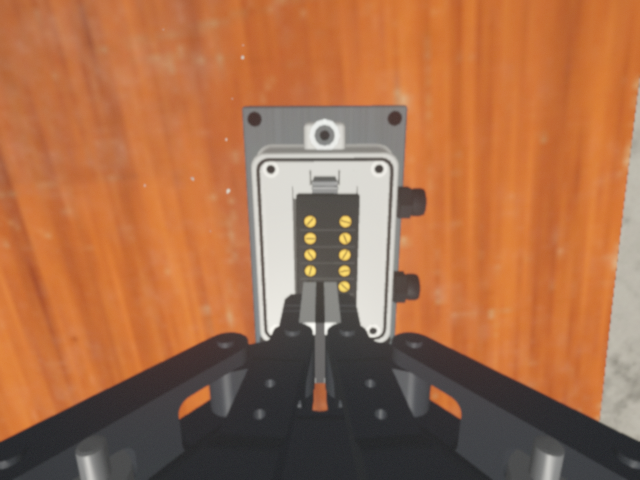

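Gripper shut; the block is unmoved at (327,250), and the arm drifted about 4 mm while holding. Moving over the recess centre and down close to the block top.

>>> drive_tool:
  plan:
    - [1.2,-0.05,0.2,0,-0.4,-0.1]
    - [1.2,-0.05,0.15,0,-0.15,0]
    - [0.8,0,0,0,0,0]
    - [0,0,0,0,0,0]
    - [0,0,0,0,0,0]

```text
clock: 10.83
eef_pos: [0.5178, -0.1558, 0.0887]
ee_rot: [0.707, 0.036, 0.706, -0.035]
wrist_force: [-0.5, 0.3, 1.5]
opening: -0.0002
```

Run:
```python
from h import *
s=env.sense();print(s['opening'],s['eef_pos'],s['wrist_force'])
rows(np.array([.5173,-.1553,.072]),-5.7,1)
p,d,m=cap('wrist','w10.png')
```

```text
-0.00015230419132482303 [ 0.51776531 -0.15580366  0.08867402] [-0.46163248  0.33617478  1.46663592]
dist mm 16.688117401295546 rv deg [-0.07  0.07 -0.04]
[1.67, 0.04, -0.05] [-0.07, 0.07, -0.04]
```

View pics/w10.png

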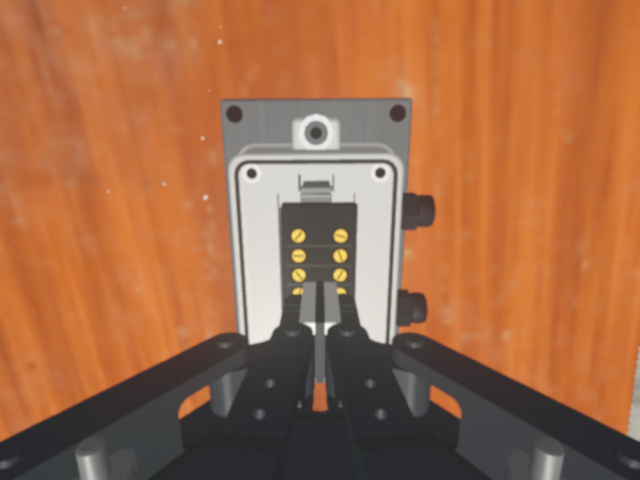

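Fingers (320) are centred on the block (281..357). Pressing in small steps; contact is expected at TCP z≈0.070, flush at ≈0.056.

>>> drive_tool:
  plan:
    - [0.6,0.03,-0.04,0,0,0]
    - [0.6,0,0,0,0,0]
    - [0.3,0,0,0,0,0]
    - [0.3,0,0,0,0,0]
    - [0.3,0,0,0,0,0]

```text
clock: 11.3
eef_pos: [0.5186, -0.1559, 0.0679]
ee_rot: [0.708, 0.035, 0.705, -0.036]
wrist_force: [-1.6, 1.3, 9.2]
opening: 0.0
```

>>> drive_tool:
  plan:
    - [0.3,0,-0.1,0,0,0]
    - [0.3,0,0,0,0,0]
    - [0.3,0,0,0,0,0]
    - [0.3,0,0,0,0,0]

```text
clock: 11.63
eef_pos: [0.5193, -0.1565, 0.0643]
ee_rot: [0.708, 0.035, 0.704, -0.036]
wrist_force: [-7.8, 2.8, 14.4]
opening: 0.0002
```

Run:
```python
from h import *
s=env.sense();print(s['eef_pos'],s['wrist_force'])
rows(np.array([.5173,-.1555,.0555]),-5.7,1)
```

```text
[ 0.51927579 -0.15651109  0.06430304] [-7.81410631  2.774385   14.41836605]
dist mm 9.07852063643229 rv deg [-0.02  0.3   0.07]
[0.88, 0.08, -0.21] [-0.02, 0.3, 0.07]
```

Lateral force shows the tool drifting in +x. I'm correcting that while pressing.

>>> drive_tool:
  plan:
    - [0.1,0.08,-0.25,0,0.3,0]
    - [0.3,0,-0.1,0,0,0]
    - [0.3,0,-0.05,0,0,0]

```text
clock: 11.88
eef_pos: [0.5188, -0.1556, 0.0621]
ee_rot: [0.709, 0.035, 0.704, -0.036]
wrist_force: [-0.2, 1.0, 1.4]
opening: 0.0
```

Run:
```python
from h import *
s=env.sense();print(s['eef_pos'],s['wrist_force'])
rows(np.array([.5173,-.1555,.0555]),-5.7,1)
```

```text
[ 0.51881626 -0.15560091  0.06214363] [-0.17013646  0.95402116  1.36220367]
dist mm 6.815204432515103 rv deg [-0.02  0.41  0.1 ]
[0.66, -0.0, -0.16] [-0.02, 0.41, 0.1]
```

>>> drive_tool:
  plan:
    - [0.3,0,-0.1,0,0.4,0.1]
    - [0.3,0,-0.05,0,0,0]
    - [0.3,0,-0.05,0,0,0]
    - [0.3,0,0,0,0,0]

```text
clock: 12.22
eef_pos: [0.5196, -0.1567, 0.0558]
ee_rot: [0.708, 0.034, 0.704, -0.036]
wrist_force: [-25.2, 11.1, 56.7]
opening: -0.0
```

Run:
```python
from h import *
s=env.sense();print(s['eef_pos'],s['wrist_force'])
rows(np.array([.5173,-.1555,.0555]),-5.7,1)
```

```text
[ 0.5196346  -0.15669556  0.05579513] [-25.20318895  11.09730092  56.74568355]
dist mm 2.6394699891862663 rv deg [0.02 0.3  0.13]
[0.03, 0.1, -0.24] [0.02, 0.3, 0.13]
```

Bottomed: TCP z=0.0558 and force rising to 57 N. Lifting off to look.

>>> drive_tool:
  plan:
    - [-0.5,0,0,0,0,0]
    - [-1.5,0,-0.1,0,0.3,0]
    - [-2.0,0,0,0,0,0]
    - [-2.0,0,0,0,0,0]
    - [-2.0,-1.0,0,0,0,0]
    - [-1.0,-2.0,0,0,0,0]
    - [0,-2.0,0,0,0,0]
    - [0,0,0,0,0,0]
    - [0,0,0,0,0,0]

```text
clock: 12.97
eef_pos: [0.513, -0.2067, 0.1487]
ee_rot: [0.706, 0.034, 0.707, -0.035]
wrist_force: [0.5, -0.1, -1.4]
opening: 0.0001
```

Run:
```python
from blk import *
s=env.sense();print(s['eef_pos'],s['wrist_force'])
p,d,m=cap('wrist','w11.png');blk(p,d,m,.042)
im=cv2.cvtColor(p,cv2.COLOR_RGB2BGR);cv2.imwrite('pics/w11c.png',cv2.resize(im[80:330,220:430],None,fx=2.4,fy=2.4,interpolation=cv2.INTER_CUBIC))
p,d,m=cap('side')
im=cv2.cvtColor(p,cv2.COLOR_RGB2BGR);cv2.imwrite('pics/s11c.png',cv2.resize(im[270:360,290:380],None,fx=6,fy=6,interpolation=cv2.INTER_CUBIC))
```

```text
[ 0.51304154 -0.20665458  0.14869994] [ 0.51875443 -0.08265969 -1.35188952]
top z 0.04140353099205596
tilt deg x,y [ 0.15 -0.05]
box frame mm ((1.688216209411621, 0.6689605712890625), (31.850906372070312, 72.74795532226562), 0.2785762548446655) (293, 96, 53, 121)
deck x [-0.0405  0.0409] z 0.04137981361617121
```

View pics/w11c.png

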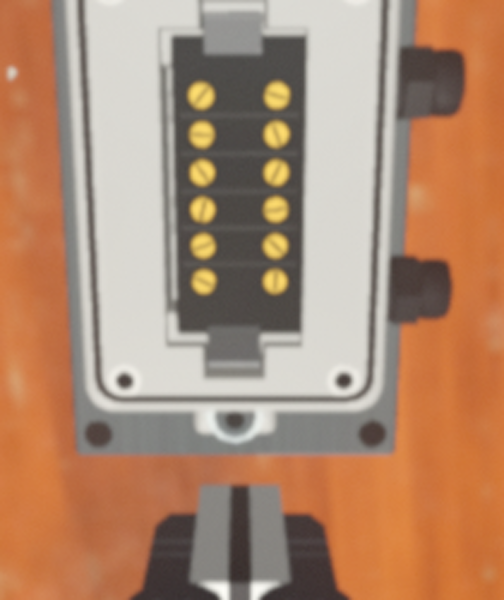

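View pics/s11c.png

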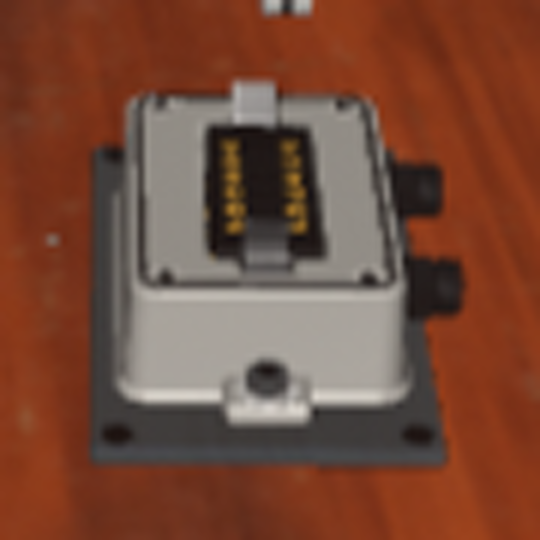

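The block is flush: top 0.0414 against deck 0.0414, tilt ≤0.2°, offset about 1.8 mm, yaw 0.3°. Both clip noses overlap the block's ends, and the arm is clear. Handing in.

Run:
```python
from h import *
print(env.job_done()); print(env.sense()['clock'])
```

```text
the job is handed in; nothing more can be done
None
the job is handed in; nothing more can be done
```

The black terminal block is pressed home in the recess and released, and I handed the job in at about 13 s of the 51 s allowed.

I gripped it across its width and stood it on the clips, where its top measured 14 mm above the deck. Then I let go and pressed it down with the closed fingers.

**Last checks, after the arm backed off:**
- **Height and tilt:** the block top and the deck both read 0.0414 m, with tilt at most about 0.2°.
- **Position:** it sits about 1.8 mm off centre (limit 4 mm) and 0.3° out of square.
- **Clips:** both noses lie over the block's ends in the wrist and side views. I judged this by eye and did not measure the clip angles.
- **Contact:** the wrist force read about 1.4 N, close to the readings in free air.

**What did not go cleanly:**
- **Drift while pressing:** the tool slid about 2 mm in +x, with side forces up to 25 N, which probably explains the block sitting towards +x.
- **Bottoming force:** it peaked at about 57 N, against the 120 N wrist limit.
- **Height reading:** one reading after the set-down picked up the gripper body. I restricted its height range and repeated it. The repeat gave a good height but an incomplete block outline, so I did not use its centre position.
- **Bystanders:** the path stayed clear of the bottle, tin, tape and connector, but I did not re-measure where they stand.

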